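# Jack up the microscope stand and hold it

## Robot

A 6-joint arm with a two-finger parallel gripper is mounted at the origin on the work surface. World frame = base frame: x ahead of the robot, y to its left, z up, the work surface at z = 0. Lengths are in mm, angles in rad, forces in N, time in s.
With the tool pointing down it reaches from about 325 to 1000 mm from the base axis. Payload 5.1 kg.
Tool frame: the origin (TCP) lies at the very end of the fingers, on their centre line; the grasp point (between the pads) lies 19 mm behind it; z points along the fingers, y is the line along which they close (so a half turn about z gives the same grasp; the last joint's range is limited). The gripper opens to 85 mm and grips with 20 to 120 N. Pads are 22 mm wide; open, the fingers measure 114 mm over their backs; the gripper's body (76 mm by 85 mm) begins 54 mm behind the grasp point. The pads swing forward as they close: fully open they stand 13 mm farther back than shut.
Start: joints at [-0.083, 0.124, 1.65, -0, 1.367, -0.083], TCP at [649.988, -0.028, 231.322] pointing down, gripper open.
Joint ranges: [-2.61, 2.61], [-1.02, 2.33], [0.03, 2.71], [-1.35, 4.49], [0.32, 2.68], [-2.91, 2.91]. Speed limits (rad/s): [2.57, 2.57, 3.14, 3.14, 3.14, 3.14].

## Interface

Orientations are given as [roll, pitch, yaw] about the fixed x, y, z axes, in that order (R = Rz(yaw) Ry(pitch) Rx(roll)).
In Python, from rig import env gives the robot as it stands.
- The arm moves only by the shell command python3 -m inch 'ROWS' [FORCE]. ROWS is a JSON object of lists of equal length, an entry for each row: "jaw": the finger opening in cm, from 0 to 8.54; "translation": the shift along the tool's x, y, z in cm, a list of three; "spin": the turn about the tool's z in rad. In form: {"jaw": [jaw, ...], "translation": [[dx, dy, dz], ...], "spin": [spin, ...]}. A call has 1 to 8 rows; each row is the pose to reach, as a shift and turn from the pose commanded when the call began, along the tool's axes at that moment; what a row does not reach only later rows make up. A row lasts 1/12 s, in which the tool goes at most 41.7 mm and 7.16 degrees, less where a joint would pass 70% of its speed; a pose out of reach is approached as far as the arm can. A call with a gripper value outside its range is refused whole. The fingers move at their own pace and stop on an object; FORCE is the grip in N (left out, the last holds). Time passes only in rows, so rows that repeat a pose let the fingers close. It gives the time, the measured TCP pose, the force, the opening and the grip force at its end, in the units of the state.
- env.state(): the state, without advancing time (a new reading comes with each control period).
- env.get_image(name): name is "scene" or "side" or "wrist"; returns a dict with "pixels" (420x560x3 uint8, red, green, blue), "K" (3x3 intrinsics, pixels), "world_from_camera" (4x4, takes a point from camera to world coordinates). Camera axes: x right, y up, looking along -z (the intrinsics and any distortion apply to the point x, -y, -z); pixel columns grow to the right and rows downward; lengths in mm; the calibration is good to about 2 mm. A picture is of the moment at which its call begins. There is no depth.
- env.job_done(): hands the job in; it is judged then, once.
The state is a dict: "time": time; "joints": joint angles; "qvel": joint speeds; "joint_efforts": joint torques, N m; "ee_pos": TCP position; "tool_rot": TCP orientation; "wrist_force": force on the tool from outside, world axes, zero at the start; "moment": the same for the moment, N m; "width": finger opening in mm; "grasp_force": force on a finger pad.
Only numpy, scipy, OpenCV 4.12 (cv2) and the standard library are available. Lean on these libraries where they do the work, as an engineer would, in place of code of your own. Each camera call takes 0.05 s, during which the arm holds its last target. There are 200 camera calls.

## Task

The microscope stand is to get new rubber feet on the side with the lift lug: bring the ratchet jack over and set it on the bench with its round saddle centred under the lug's pad. Pump its handle with full strokes until both feet on that side hang at least 10 mm clear of the bench, the far feet staying on it, and finish while holding the handle fully down, so that the stand cannot sink back onto the catch. Do not shove the stand about, and leave the new feet, the flux jar and the screwdriver where they are.

Things in the scene. Friction and masses are not known exactly. Their poses are not given: they have to be found in the camera images.
- jack: Ratchet lever jack, loose, 0.99 kg, upright. Origin: underside of its foot, under the rack; own x points to the saddle, -x to the pump handle. Dark steel foot plate 193 x 90 x 6 mm (x -115 to +78 mm). A toothed steel rack 12 x 16 mm (top at z 122 mm, lowered) runs up between the housing's cheeks and carries at its foot a toe plate, 40 mm wide, out to x 70 mm, with the saddle.
- jack_body (a point): Top centre of the jack's housing, where it is taken hold of from above: two upright aluminium cheek plates, together 32 mm wide outside (along the jack's y) and 56 mm long, top 128 mm above the foot's underside. Jack frame x -14, y 0, z 128 mm.
- saddle (a point): Centre of the top of the saddle, a round black rubber disc 34 mm across: jack frame x 50, y 0 mm, 20 mm above the bench when lowered. It rises straight up with the rack. The toe plate's upright leg (to z 59 mm) stands 32 mm behind this point.
- jack_ram (a joint): Rise of rack and saddle, m: 0 lowered (as at the start), at most 0.036. Teeth are 8 mm apart; a spring catch in the housing holds the rack after every tooth. While the handle is held down the saddle stands 2 to 3.5 mm higher than where it settles on the catch once the handle is let up. Four full strokes use up the rack; a fifth is blocked part way.
- jack_handle (a joint): Pump handle angle, rad: 0 fully up (0.36 rad above level), 0.60 fully down at its stop (0.24 rad below level). A spring returns it when let go (about 3 N at the grip). After 0.05 to 0.08 rad of idle travel it lifts the rack by 21.7 mm per rad. A full stroke (down to the stop, right up again) gains one tooth, 8 mm. With the stand's weight on, the grip needs 10 to 17 N.
- handle_grip (a point): Point on the upper face of the handle's black rubber sleeve (76 x 26 x 14 mm, on a flat steel bar), 120 mm along the handle from its pivot and 7 mm above its mid-plane. Pivot: jack frame x -30, z 88 mm, axis along the jack's y; the handle points to -x. This point is about 137 mm above the bench with the handle up, 66 mm with it fully down.
- stand: Microscope on a post stand, loose, about 12 kg: square cream base plate 260 x 260 x 20 mm, underside 26 mm and top 46 mm above the bench, on four feet; a post near the edge away from the lug carries the head above the plate (about 390 mm high). Origin: bench level under the plate's middle. Own x points to the side with the lift lug, z up.
- lift_pad (a point): Marked lift point: centre of the lift pad's underside, stand frame x 165, y 0, z 30 mm, 10 mm above the lowered saddle. Pad: round, 24 mm across, under a plain steel lug 40 mm wide, 10 mm thick, bolted to the plate's edge, standing out 55 mm with a round end, top flush with the plate; a round boss 20 mm across marks the point on top. Lifting takes 40 to 60 N.
- near_foot_a (a point): Middle of the underside of one of the two feet on the lug's side: stand frame x 108, y 108, z 0 mm. Feet are round, 32 mm across. It rises about 0.8 times as far as the pad.
- near_foot_b (a point): The same for the other foot on the lug's side: stand frame x 108, y -108, z 0 mm.
- far_foot_a (a point): Middle of the underside of a foot on the side away from the lug: stand frame x -108, y 108, z 0 mm. The stand tips about the outer edges of the far feet.
- far_foot_b (a point): The same for the other far foot: stand frame x -108, y -108, z 0 mm.
- new_foot_a: New rubber foot, a black disc 32 mm across, 10 mm high, lying loose on the bench. Origin: centre of its underside. To be left alone.
- new_foot_b: Second new rubber foot, like the first. To be left alone.
- flux_jar: Small white flux jar with a black cap, 48 mm across, 45 mm high, standing loose. Origin: centre of its underside. To be left alone.
- driver: Small screwdriver with a black handle, 120 mm long, lying loose. Origin: centre of its underside. To be left alone.

How it is judged:
By the outcome, as a careful person would: the job done as asked, in the order asked, and still so for the second after the job is handed in, while the arm keeps its last pose, push and grip.
It also fails if it takes over 61 s, if anything falls off the work surface, if the arm or the gripper's body presses on something with over 40 N, if the wrist force passes 120 N, or if a joint passes its speed limit or range.

## Working session

There is one attempt and no reset: what is moved stays moved. The work goes in short steps, Python scripts to look and compute and a shell command to move; the robot and the scene stay as the last step left them, time stands still between calls to the robot, and variables do not carry over. Pictures are saved under pics/ and viewed, at most 10 in all, crops included, and the job is handed in when it is done.

```bash
ls; mkdir -p pics
python3 - <<'E'
from rig import env
import cv2,numpy as np
for n in ["scene","side"]:
    d=env.get_image(n); cv2.imwrite(f"pics/{n}0.png",d["pixels"][:,:,::-1]); print(n,d["K"],np.round(d["world_from_camera"],3).tolist(),[k for k in d])
s=env.state();print(s)
E
```

```text
pics
scene [[502.6946049    0.         274.69175725]
 [  0.         502.6946049  208.95986975]
 [  0.           0.           1.        ]] [[-0.605, -0.566, 0.559, 1320.155], [0.796, -0.424, 0.432, 608.994], [-0.007, 0.707, 0.708, 1059.094], [0.0, 0.0, 0.0, 1.0]] ['pixels', 'K', 'world_from_camera']
side [[430.67873218   0.         282.84860896]
 [  0.         430.67873218 201.55514407]
 [  0.           0.           1.        ]] [[-0.992, 0.09, -0.093, 470.451], [-0.13, -0.721, 0.681, 695.228], [-0.006, 0.687, 0.726, 808.499], [0.0, 0.0, 0.0, 1.0]] ['pixels', 'K', 'world_from_camera']
{'time': 0.1, 'joints': array([-8.26143343e-02,  1.24438173e-01,  1.65152869e+00,  8.09239060e-06,
        1.36749471e+00, -8.26155232e-02]), 'qvel': array([-1.07861766e-03, -2.33029249e-03, -2.60953271e-03,  3.70860964e-04,
        1.84358463e-04, -2.05210052e-05]), 'joint_efforts': array([ 9.10699127e-04, -4.24935150e+01, -3.66653323e+01, -1.21150126e-05,
        3.93052323e-03, -1.30700494e-05]), 'ee_pos': array([6.49454222e+02, 8.99798723e-03, 2.30182220e+02]), 'tool_rot': array([-3.13973076e+00, -1.62121839e-04,  1.57079572e+00]), 'wrist_force': array([-0.1779065 , -0.52285712,  0.6513143 ]), 'moment': array([-0.02440378, -0.01226548, -0.01186594]), 'grasp_force': 0.0, 'width': 85.26156547669831}
```

View pics/scene0.png

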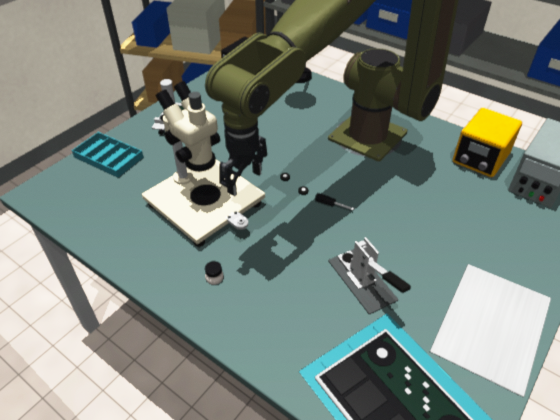

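View pics/side0.png

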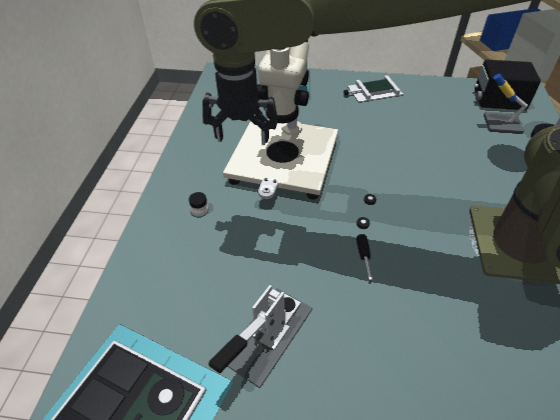

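The scene view has the stand plate around (203,200) with its lug at (238,220), and the jack around (365,275) with the handle towards (400,283). The side view has the lug at (267,188) and the jack at about (265,330). I'll zoom in to pick points.

```bash
cat > mont.py <<'E'
import cv2,numpy as np
def tile(img,x0,y0,w,h,s):
    c=cv2.resize(img[y0:y0+h,x0:x0+w],None,fx=s,fy=s,interpolation=cv2.INTER_CUBIC)
    for x in range((x0+9)//10*10,x0+w,10):
        cv2.line(c,(int((x-x0+.5)*s),0),(int((x-x0+.5)*s),8 if x%50 else 18),(0,0,255),1)
        if x%20==0: cv2.putText(c,str(x),(int((x-x0+.5)*s)-10,28),0,.35,(0,0,255),1)
    for y in range((y0+9)//10*10,y0+h,10):
        cv2.line(c,(0,int((y-y0+.5)*s)),(8 if y%50 else 18,int((y-y0+.5)*s)),(0,0,255),1)
        if y%20==0: cv2.putText(c,str(y),(10,int((y-y0+.5)*s)+4),0,.35,(0,0,255),1)
    return c
E
python3 - <<'E'
import cv2,numpy as np
from mont import tile
a=cv2.imread("pics/scene0.png");b=cv2.imread("pics/side0.png")
cv2.imwrite("pics/m1.png",np.hstack([tile(a,322,228,100,90,4),tile(b,205,280,110,110,4)[:360]]) if 0 else np.hstack([tile(a,325,228,90,110,4.4),tile(b,205,280,90+20,110,4.4)])[:, :800] if 0 else np.hstack([tile(a,325,228,90,120,4),tile(b,203,278,110,120,4)]))
cv2.imwrite("pics/m2.png",np.vstack([np.hstack([tile(a,138,150,132,100,3),tile(b,218,110,132,100,3)]),np.hstack([tile(a,138+62,185,132,95,3),tile(b,180,165,132,95,3)])]))
E
```

```text
(no output)
```

View pics/m1.png

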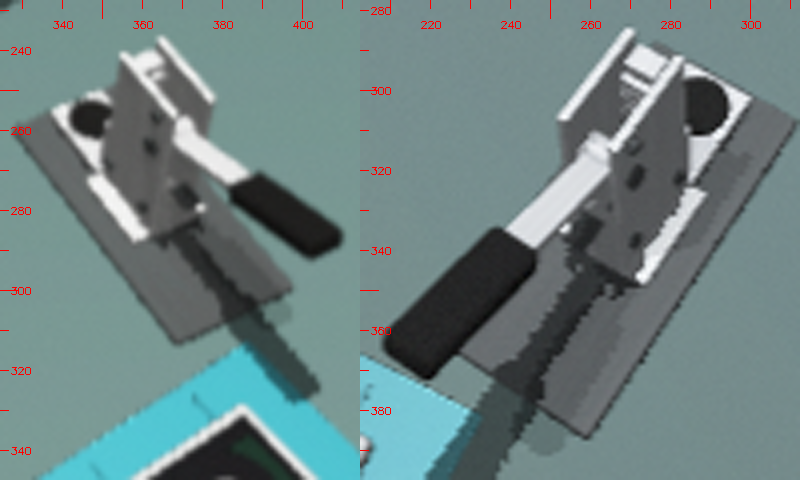

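View pics/m2.png

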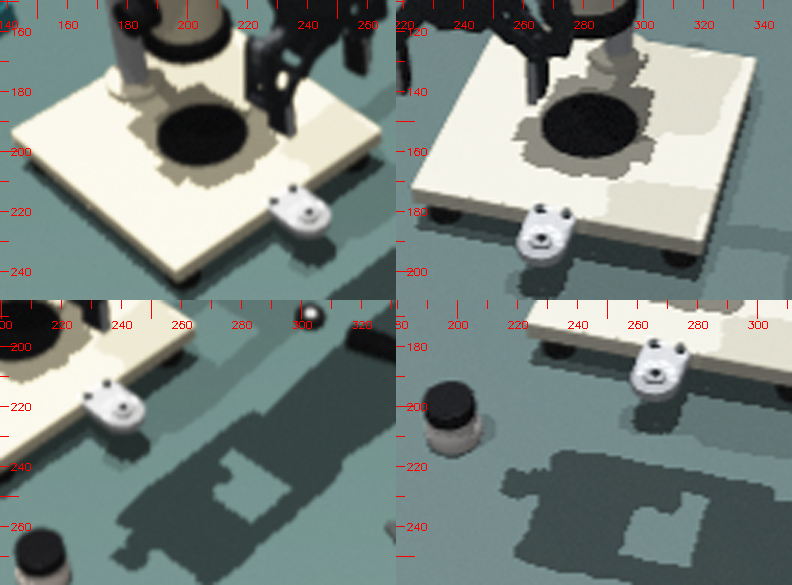

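Picked points, with the jack's rear pointing roughly to +y: foot corners at scene (328,260), (369,314), (398,300) and side (312,308), (260,387). The stand's plate corners are clear in both views, and the boss is at (240,220) and (266,188). Next I fit both poses.

```bash
cat > fit.py <<'E'
import numpy as np
from scipy.optimize import least_squares
def proj(cam,P):
    K,T=cam; c=(np.linalg.inv(T)@np.r_[P,1])[:3]
    u=K@np.array([c[0],-c[1],-c[2]]); return u[:2]/u[2]
def w(p,q):
    c,s=np.cos(p[2]),np.sin(p[2]); return np.array([p[0]+c*q[0]-s*q[1],p[1]+s*q[0]+c*q[1],q[2]])
def fit(obs,cams,p0):
    f=lambda p:np.concatenate([proj(cams[n],w(p,q))-uv for n,q,uv in obs])
    r=least_squares(f,p0,x_scale=[100,100,1],loss="soft_l1"); print(np.round(r.x,3)); 
    for (n,q,uv),e in zip(obs,r.fun.reshape(-1,2)): print(n,q,np.round(e,1))
    return r.x
E
cat > poses.py <<'E'
from rig import env
from fit import *
cams={}
for n in ["scene","side"]:
    d=env.get_image(n); cams[n]=(d["K"],d["world_from_camera"])
S,D="scene","side"
jack=[(S,(78,45,6),(327.8,259.5)),(S,(-115,45,6),(369,313.8)),(S,(-115,-45,6),(397.8,300)),
(D,(78,-45,6),(311.8,308.3)),(D,(-115,-45,6),(259.5,387)),(D,(50,0,20),(288.3,304.3)),
(D,(14,16,128),(270.5,284.5)),(D,(-42,16,128),(252,307.5)),(D,(14,-16,128),(283.3,291.8)),(D,(-42,-16,128),(265.5,315.5))]
stand=[(S,(130,130,46),(264.8,193.2)),(S,(130,-130,46),(196.8,240.5)),(S,(-130,-130,46),(141.5,193.2)),(S,(165,0,48),(240.5,220.2)),
(D,(130,-130,46),(222.8,172.2)),(D,(130,130,46),(319.8,190.5)),(D,(-130,130,46),(337.5,129.5)),(D,(165,0,48),(265.8,188.5))]
j=fit(jack,cams,[600,300,-2]); s=fit(stand,cams,[600,-200,1.5])
print("body",w(j,(-14,0,128)),"saddle",w(j,(50,0,20)),"pad",w(s,(165,0,30)))
E
python3 poses.py
```

```text
[546.949 286.987  -2.024]
scene (78, 45, 6) [ 0.4 -0.3]
scene (-115, 45, 6) [0.1 0. ]
scene (-115, -45, 6) [ 1.3 -0.2]
side (78, -45, 6) [ 1.  -0.5]
side (-115, -45, 6) [-0.8  0.2]
side (50, 0, 20) [-1.  -0.4]
side (14, 16, 128) [-1.  -0.5]
side (-42, 16, 128) [-0.5 -0.8]
side (14, -16, 128) [0.7 0.5]
side (-42, -16, 128) [0.8 0.2]
[ 593.06  -217.282    1.435]
scene (130, 130, 46) [ 0.9 -0.3]
scene (130, -130, 46) [-0.4 -0.4]
scene (-130, -130, 46) [-0.6  0.3]
scene (165, 0, 48) [0.4 1. ]
side (130, -130, 46) [-0.6 -0.3]
side (130, 130, 46) [ 0.  -0.5]
side (-130, 130, 46) [ 0.8 -0.8]
side (165, 0, 48) [0.1 1. ]
body [553.07685232 299.57467273 128.        ] saddle [525.06604938 242.0299517   20.        ] pad [615.41232367 -53.80268975  30.        ]
```

Both fits have about 1 px residuals. The jack sits at (547,287) with yaw -2.02, and the pad is at (615,-54). I'll move above the jack housing.

```bash
python3 -m inch '{"jaw":[8.5,8.5,8.5,8.5,8.5,8.5,8.5,8.5],"translation":[[3,-1,0.5],[7,-2.3,1.5],[11,-3.6,2.5],[15,-4.9,3.5],[19,-6.1,4.5],[23,-7.4,5],[27,-8.7,5.5],[30,-9.7,6]],"spin":[0.06,0.12,0.18,0.24,0.3,0.36,0.42,0.453]}' 40; python3 -m inch '{"jaw":[8.5,8.5],"translation":[[0,0,0],[0,0,0]],"spin":[0,0]}'
python3 - <<'E'
from rig import env
import cv2
d=env.get_image("wrist");cv2.imwrite("pics/w1.png",d["pixels"][:,:,::-1])
import numpy as np;from fit import proj,w
c=(d["K"],d["world_from_camera"]);j=(546.9,287,-2.024)
for q in [(14,16,128),(-42,16,128),(14,-16,128),(-42,-16,128),(78,45,6),(78,-45,6),(-115,45,6)]: print(q,proj(c,w(j,q)))
E
```

```text
time: 0.87
ee_pos: [551.9, 301.9, 171.0]
tool_rot: [-3.141, -0.0, 1.115]
wrist_force: [0.1, 0.4, -0.5]
width: 85.3
grasp_force: 0.0
time: 1.03
ee_pos: [551.7, 301.6, 170.4]
tool_rot: [-3.141, 0.001, 1.122]
wrist_force: [0.3, 0.1, -0.5]
width: 85.1
grasp_force: 0.0
(14, 16, 128) [315.23145679 295.45879143]
(-42, 16, 128) [318.25943544 199.06239985]
(14, -16, 128) [258.6772752  295.27759422]
(-42, -16, 128) [257.10399254 198.84344816]
(78, 45, 6) [332.99434162 293.68391979]
(78, -45, 6) [237.11733764 293.37604838]
(-115, 45, 6) [343.17854607  73.88079019]
```

View pics/w1.png

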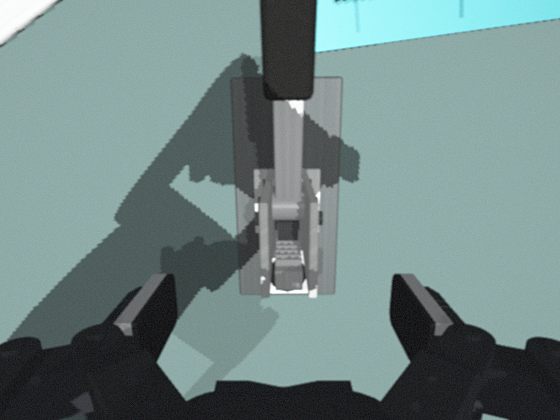

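The predicted corners match the picture: cheeks at columns 258–317 and the foot's front corners at (238,294) and (335,294). I'll descend and grip.

```bash
python3 -m inch '{"jaw":[8.5,8.5,8.5,8.5,8.5,8.5],"translation":[[-0.1,0.2,1.5],[-0.1,0.2,3.5],[-0.1,0.2,5.5],[-0.1,0.2,7],[-0.1,0.2,8],[-0.1,0.2,8]],"spin":[0,0,0,0,0,0]}' 80 && python3 -m inch '{"jaw":[6,4.5,3.6,3.0,2.5,2.5,2.5,2.5],"translation":[[0,0,0],[0,0,0],[0,0,0],[0,0,0],[0,0,0],[0,0,0],[0,0,0],[0,0,0]],"spin":[0,0,0,0,0,0,0,0]}' 80
```

```text
time: 1.58
ee_pos: [553.0, 295.8, 87.6]
tool_rot: [-3.138, 0.004, 1.116]
wrist_force: [-0.0, -1.0, -0.3]
width: 85.1
grasp_force: 0.0
time: 2.25
ee_pos: [554.5, 298.8, 92.7]
tool_rot: [3.141, -0.001, 1.118]
wrist_force: [-4.4, 0.9, 5.6]
width: 31.3
grasp_force: 79.5
```

```bash
python3 -m inch '{"jaw":[2.5,2.5,2.5,2.5,2.5],"translation":[[0,0,-1],[0,0,-3],[0,0,-5],[0,0,-6],[0,0,-6]],"spin":[0,0,0,0,0]}' 80
python3 - <<'E'
from rig import env
import numpy as np
from scipy.optimize import least_squares
for n,L in [("side",[(370,199),(363,223),(365,240),(370,280),(198,213)]),("scene",[(285,177),(303,190),(317,199),(353,210),(213,280)])]:
    d=env.get_image(n);K,T=d["K"],d["world_from_camera"]
    for p in L:
        r=np.linalg.inv(K)@np.r_[p,1]; r=T[:3,:3]@np.array([r[0],-r[1],-r[2]]); print(n,p,np.round(T[:3,3]-r*(T[2,3]-5)/r[2])[:2])
E
```

```text
time: 2.67
ee_pos: [555.3, 298.5, 153.0]
tool_rot: [3.139, -0.002, 1.118]
wrist_force: [0.9, 0.5, -8.4]
width: 31.2
grasp_force: 81.0
side (370, 199) [352. -95.]
side (363, 223) [369. -11.]
side (365, 240) [365.  42.]
side (370, 280) [354. 152.]
side (198, 213) [780.   7.]
scene (285, 177) [354. -95.]
scene (303, 190) [369. -14.]
scene (317, 199) [376.  42.]
scene (353, 210) [352. 153.]
scene (213, 280) [791.  -5.]
```

Loose items are well clear: the new feet and driver are at x<380 and the jar is near x 785. I'll carry the jack to a spot about 100 mm behind its final place.

```bash
python3 -m inch '{"jaw":[2.5,2.5,2.5,2.5,2.5,2.5,2.5,2.5],"translation":[[-1,1.2,0],[-3,3.6,0],[-5.4,6.4,0],[-7.8,9.2,0],[-10,11.9,0],[-11.8,14,0],[-12.8,15.2,0],[-13.1,15.6,0]],"spin":[-0.03,-0.08,-0.13,-0.18,-0.23,-0.27,-0.3,-0.317]}' 80 && python3 -m inch '{"jaw":[2.5,2.5,2.5,2.5,2.5,2.5],"translation":[[0,0,1],[0,0,2.5],[0,0,4],[0,0,4.5],[0,0,4.5],[0,0,4.5]],"spin":[0,0,0,0,0,0]}'
python3 - <<'E'
import cv2,numpy as np
from rig import env
from mont import tile
from fit import proj,w
t=[]
for n in ["scene","side"]:
    d=env.get_image(n);im=np.ascontiguousarray(d["pixels"][:,:,::-1]);cv2.imwrite(f"pics/{n}2.png",im)
    c=(d["K"],d["world_from_camera"]); p=proj(c,(636,112,60)).astype(int); print(n,p)
    t.append(tile(im,p[0]-50,p[1]-70,100,150,4))
cv2.imwrite("pics/m3.png",np.hstack(t))
E
```

```text
time: 3.43
ee_pos: [636.8, 108.7, 148.3]
tool_rot: [-3.138, 0.002, 1.433]
wrist_force: [-0.6, 1.2, -9.3]
width: 30.9
grasp_force: 81.3
time: 3.93
ee_pos: [636.2, 112.9, 104.6]
tool_rot: [-3.139, 0.001, 1.436]
wrist_force: [2.0, 0.7, -9.7]
width: 30.8
grasp_force: 81.3
scene [284 250]
side [244 237]
```

View pics/m3.png

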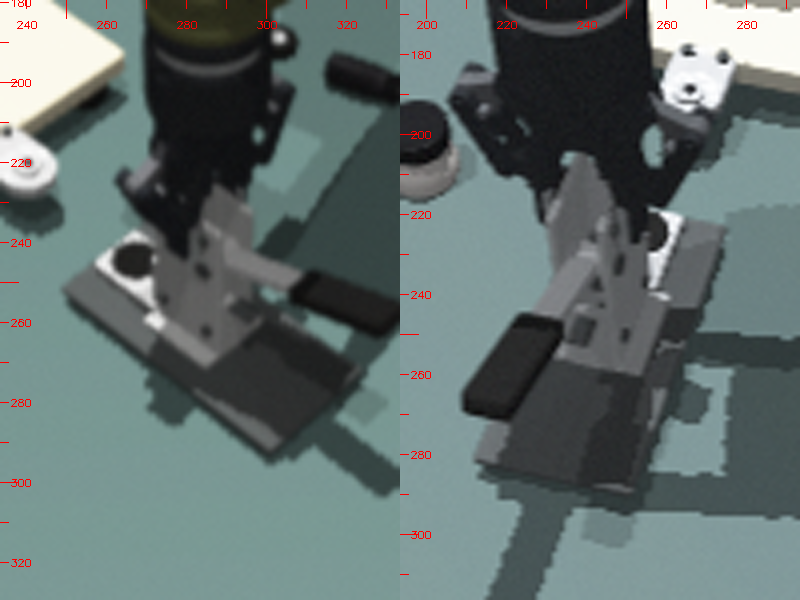

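The jack hangs upright over its waypoint. Foot corners are at scene (250,252), (301,292), (323,272) and side (275,223), (213,281), (251,288), with the saddle at scene (267,244).

Run:
```python
from rig import env
from fit import *
cams={}
for n in ["scene","side"]:
    d=env.get_image(n); cams[n]=(d["K"],d["world_from_camera"])
S,D="scene","side"
o=[(S,(78,45,6),(249.8,252)),(S,(-115,45,6),(301,292.5)),(S,(-115,-45,6),(323.5,272)),(S,(50,0,20),(267,244.5)),
(D,(78,-45,6),(274.8,223.3)),(D,(-115,45,6),(213,281)),(D,(-115,-45,6),(251.5,288.3))]
def W(p,q): r=w(p,q); r[2]+=p[3]; return r
f=lambda p:np.concatenate([proj(cams[n],W(p,q))-uv for n,q,uv in o])
r=least_squares(f,[636,100,-1.7,13],x_scale=[100,100,1,10]);print(r.x);print(np.round(r.fun.reshape(-1,2),1).tolist())
s=(593.06,-217.282,1.435); p=r.x
pad=w(s,(165,0,0)); sad=w(p,(50,0,0)); d=pad-sad
st=env.state(); h=st["tool_rot"][2]; tx=np.array([np.cos(h),np.sin(h)]); ty=np.array([np.sin(h),-np.cos(h)])
print(st["ee_pos"],h,"world d",d,"tool",tx@d[:2],ty@d[:2],"dyaw",1.435-np.pi-p[2], "body exp",w(p,(-14,0,0)))
```

```text
[634.42550714  97.00187096  -1.69123224  11.38094999]
[[-1.9, -0.3], [0.1, 0.0], [0.8, -0.1], [-0.1, 0.1], [0.8, -0.7], [-0.9, -0.1], [0.5, 1.4]]
[638.13711185 112.50105801 107.74463373] 1.4351393835016077 world d [ -13.02066595 -101.1650696     0.        ] tool -101.99656678763702 0.7806490861544795 dyaw -0.015360417382994651 body exp [636.10753673 110.90045997   0.        ]
```

```bash
python3 -m inch '{"jaw":[2.5,2.5,2.5,2.5,2.5,2.5,2.5,2.5],"translation":[[0,0,0.5],[0,0,1],[-1,0,1],[-2.5,0,1],[-4,0,1],[-5.5,0.1,1],[-7,0.1,1],[-8,0.1,1]],"spin":[0,0,0,0,0,0,0,0]}' 80 && python3 -m inch '{"jaw":[2.5,2.5,2.5,2.5,2.5,2.5],"translation":[[-0.8,0,0],[-1.5,0,0],[-2,0,0],[-2.2,0,0],[-2.2,0,0],[-2.2,0,0]],"spin":[0,0,0,0,0,0]}'
python3 - <<'E'
import cv2,numpy as np
from rig import env
from mont import tile
from fit import proj,w
t=[]
for n in ["scene","side"]:
    d=env.get_image(n);im=np.ascontiguousarray(d["pixels"][:,:,::-1]);cv2.imwrite(f"pics/{n}3.png",im)
    c=(d["K"],d["world_from_camera"]); p=proj(c,(624,-5,40)).astype(int); print(n,p)
    t.append(tile(im,p[0]-50,p[1]-60,100,120,4))
cv2.imwrite("pics/m4.png",np.hstack(t))
E
```

```text
time: 4.8
ee_pos: [627.2, 29.9, 96.6]
tool_rot: [3.141, 0.001, 1.433]
wrist_force: [0.3, -0.8, -10.2]
width: 31.0
grasp_force: 81.4
time: 5.3
ee_pos: [624.5, 11.3, 96.3]
tool_rot: [3.142, -0.0, 1.435]
wrist_force: [-0.0, -0.0, -8.8]
width: 31.1
grasp_force: 81.4
scene [252 232]
side [259 205]
```

View pics/m4.png

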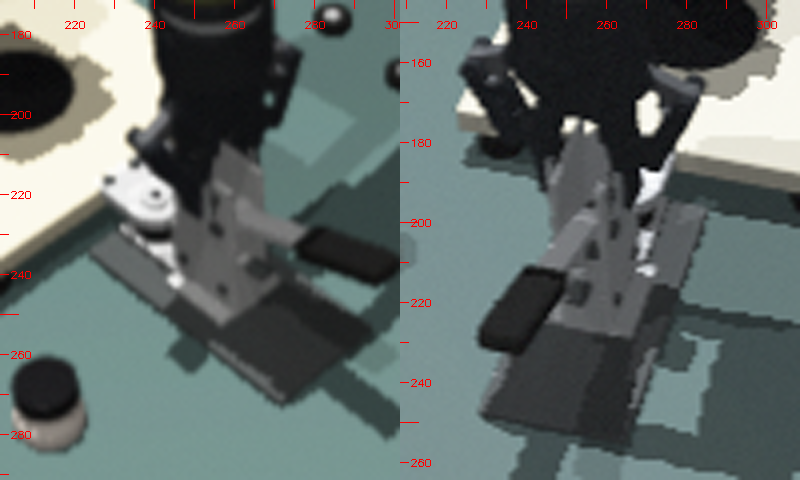

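The saddle is under the lug, with a dark crescent visible at scene (240,229). The new foot corners are scene (224,234), (272,271), (295,253) and side (285,196), (229,247), (266,255). I'll refit.

Run:
```python
from rig import env
from fit import *
cams={}
for n in ["scene","side"]:
    d=env.get_image(n); cams[n]=(d["K"],d["world_from_camera"])
S,D="scene","side"
o=[(S,(78,45,6),(224,234)),(S,(-115,45,6),(272.3,271)),(S,(-115,-45,6),(295,252.8)),
(D,(78,-45,6),(285.3,196.3)),(D,(-115,45,6),(229,247)),(D,(-115,-45,6),(266.5,255.3))]
for hf in (None,4.):
    def W(p,q): r=w(p,q); r[2]+=p[3] if hf is None else hf; return r
    f=lambda p:np.concatenate([proj(cams[n],W(p,q))-uv for n,q,uv in o])
    r=least_squares(f,[622,-4,-1.7,4],x_scale=[100,100,1,10]);print(r.x);print(np.round(r.fun.reshape(-1,2),1).tolist())
    s=(593.06,-217.282,1.435); p=r.x
    d=w(s,(165,0,0))-w(p,(50,0,0))
    h=1.435; tx=np.array([np.cos(h),np.sin(h)]); ty=np.array([np.sin(h),-np.cos(h)])
    print("tool",tx@d[:2],ty@d[:2],"dyaw",1.435-np.pi-p[2])
st=env.state();print(st["ee_pos"],st["tool_rot"])
```

```text
[620.74864305  -4.07097849  -1.68635158   2.31250164]
[[-0.6, 0.3], [0.4, 0.9], [0.7, 0.0], [1.0, -0.4], [0.0, 0.1], [-0.3, -0.7]]
tool -0.00687920953001496 0.4186479355457228 dyaw -0.020241072566481222
[620.99503183  -3.10861641  -1.68629448   4.        ]
[[-0.5, 0.1], [0.6, 0.8], [0.9, -0.2], [0.8, -0.6], [-0.3, -0.0], [-0.4, -0.8]]
tool -0.993795457512321 0.3019566985400983 dyaw -0.020298178392964772
[624.47874634  11.47410367  96.30150143] [-3.14154880e+00 -1.26398436e-04  1.43548117e+00]
```

```bash
python3 -m inch '{"jaw":[2.5,2.5,2.5,2.5,2.5],"translation":[[-0.1,0,0.1],[-0.1,0,0.25],[-0.1,0,0.4],[-0.1,0,0.5],[-0.1,0,0.5]],"spin":[0,0,0,0,0]}' 80
```

```text
time: 5.92
ee_pos: [624.7, 10.0, 92.8]
tool_rot: [3.141, -0.0, 1.435]
wrist_force: [-4.8, -0.2, 0.1]
width: 31.0
grasp_force: 82.6
```

The jack is standing on the bench with its weight off the wrist. I'll release it and retreat upwards, then take the closed fingers over the handle grip.

```bash
python3 -m inch '{"jaw":[3.4,4,5,6,6,6],"translation":[[0,0,0],[0,0,0],[0,0,0],[0,0,0],[0,0,-0.5],[0,0,-2]],"spin":[0,0,0,0,0,0]}' 40 && python3 -m inch '{"jaw":[6,6,6,3,0,0,0,0],"translation":[[0,0,-3],[0,0,-6],[0,0,-9],[2,0,-9],[5,-0.1,-9],[9,-0.1,-9],[12,-0.1,-9],[13,-0.1,-9]],"spin":[0,0,0,0,0,0,0,0]}' && python3 -m inch '{"jaw":[0,0,0],"translation":[[0,0,0],[0,0,0],[0,0,0]],"spin":[0,0,0]}'
python3 - <<'E'
import cv2,numpy as np
from rig import env
from mont import tile
t=[]
for n,(x,y) in {"scene":(202,165),"side":(209,125)}.items():
    d=env.get_image(n);im=np.ascontiguousarray(d["pixels"][:,:,::-1]);cv2.imwrite(f"pics/{n}4.png",im)
    t.append(tile(im,x,y,100,140,4))
cv2.imwrite("pics/m5.png",np.hstack(t))
E
```

```text
time: 6.42
ee_pos: [623.0, 10.0, 109.5]
tool_rot: [-3.138, 0.0, 1.435]
wrist_force: [0.4, 0.4, 0.0]
width: 59.9
grasp_force: 0.0
time: 7.08
ee_pos: [641.4, 142.6, 202.3]
tool_rot: [3.14, -0.002, 1.438]
wrist_force: [-0.2, -0.3, 0.4]
width: 0.6
grasp_force: 0.0
time: 7.33
ee_pos: [641.0, 137.7, 201.4]
tool_rot: [3.141, 0.001, 1.434]
wrist_force: [0.2, -1.6, 0.2]
width: 0.1
grasp_force: 0.0
```

View pics/m5.png

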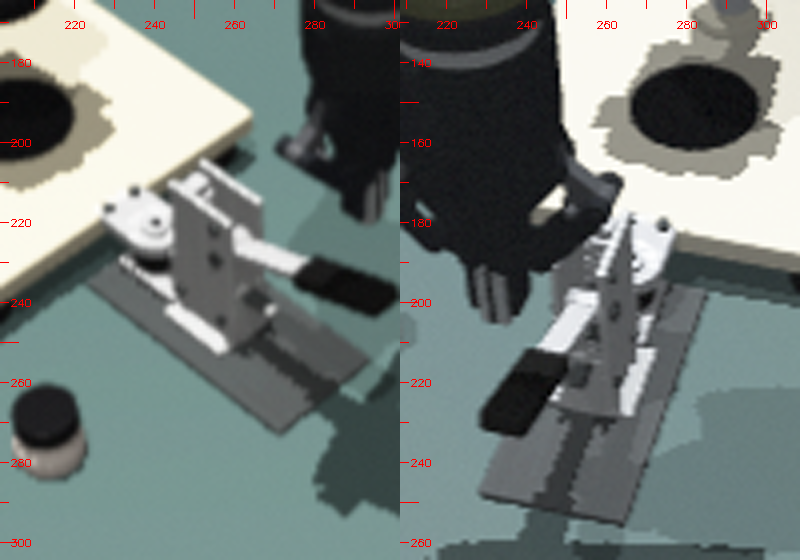

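The jack stands free with its saddle under the lug, and the boss is unchanged at scene (240,220), so the stand hasn't moved. The closed fingers are over the handle. I'll do one more fit to confirm centring.

Run:
```python
from rig import env
from fit import *
cams={}
for n in ["scene","side"]:
    d=env.get_image(n); cams[n]=(d["K"],d["world_from_camera"])
S,D="scene","side"
p=fit([(S,(78,45,6),(222.8,234.5)),(S,(-115,45,6),(271.5,273)),(S,(-115,-45,6),(294,253.8)),(S,(14,16,128),(244,209.5)),(S,(-42,-16,128),(267.3,215.3)),
(D,(78,-45,6),(285.3,197)),(D,(-115,45,6),(228.5,248.3)),(D,(-115,-45,6),(265.3,255.8))],cams,[621,-5,-1.7])
s=(593.06,-217.282,1.435)
d=w(s,(165,0,0))-w(p,(50,0,0)); c,q=np.cos(p[2]),np.sin(p[2])
print("saddle error in jack xy",c*d[0]+q*d[1],-q*d[0]+c*d[1])
t=env.state()["ee_pos"]-w(p,(0,0,0)); print("tcp in jack",c*t[0]+q*t[1],-q*t[0]+c*t[1],t[2])
```

```text
[622.575  -4.435  -1.694]
scene (78, 45, 6) [0.2 0.5]
scene (-115, 45, 6) [ 0.3 -0. ]
scene (-115, -45, 6) [1.  0.2]
scene (14, 16, 128) [-0.1  0.9]
scene (-42, -16, 128) [ 0.4 -0.5]
side (78, -45, 6) [ 0.5 -0.5]
side (-115, 45, 6) [-0.4 -1. ]
side (-115, -45, 6) [-0.2 -0.8]
saddle error in jack xy -0.12652533475439093 -1.0727150450955396
tcp in jack -143.23101206260193 0.8488464097867521 201.38736586618495
```

The saddle is centred to about 1 mm and the fingertip is over the grip. First stroke, feeling for the stop.

```bash
python3 -m inch '{"jaw":[0,0,0,0,0,0,0,0],"translation":[[0,0,2.5],[0,0,5],[0.2,0,6.3],[0.4,0,7.5],[0.6,0,8.7],[0.7,0,9.9],[0.7,0,11.1],[0.7,0,12]],"spin":[0,0,0,0,0,0,0,0]}' 40 && python3 -m inch '{"jaw":[0,0,0,0],"translation":[[0,0,0.4],[0,0,0.8],[0,0,1.1],[0,0,1.1]],"spin":[0,0,0,0]}'
```

```text
time: 8.2
ee_pos: [642.6, 146.4, 80.9]
tool_rot: [3.14, -0.001, 1.435]
wrist_force: [-1.1, 1.2, 2.7]
width: 0.1
grasp_force: 1.9
time: 8.53
ee_pos: [642.3, 145.3, 70.6]
tool_rot: [3.141, 0.001, 1.435]
wrist_force: [0.1, -0.5, 5.1]
width: 0.4
grasp_force: 2.7
```

```bash
for i in 1; do python3 -m inch '{"jaw":[0,0,0],"translation":[[0,0,0.15],[0,0,0.3],[0,0,0.3]],"spin":[0,0,0]}'; done
```

```text
time: 8.78
ee_pos: [642.3, 145.1, 68.5]
tool_rot: [3.141, 0.001, 1.435]
wrist_force: [-2.4, -1.1, 7.5]
width: -0.0
grasp_force: 3.4
```

```bash
python3 -m inch '{"jaw":[0,0,0],"translation":[[0,0,0.15],[0,0,0.3],[0,0,0.3]],"spin":[0,0,0]}'
```

```text
time: 9.03
ee_pos: [642.5, 144.9, 66.7]
tool_rot: [3.141, 0.002, 1.435]
wrist_force: [-4.8, -3.2, 11.1]
width: -0.0
grasp_force: 4.8
```

```bash
python3 -m inch '{"jaw":[0,0,0],"translation":[[0,0,0.2],[0,0,0.4],[0,0,0.4]],"spin":[0,0,0]}'
python3 - <<'E'
import cv2,numpy as np
from rig import env
from mont import tile
t=[]
for n,(x,y) in {"scene":(212,180),"side":(205,150)}.items():
    d=env.get_image(n);im=np.ascontiguousarray(d["pixels"][:,:,::-1]);cv2.imwrite(f"pics/{n}5.png",im)
    t.append(tile(im,x,y,100,120,4))
cv2.imwrite("pics/m6.png",np.hstack(t))
E
```

```text
time: 9.28
ee_pos: [643.1, 145.2, 65.9]
tool_rot: [3.14, 0.001, 1.435]
wrist_force: [-8.1, -1.8, 21.8]
width: -0.2
grasp_force: 10.1
```

View pics/m6.png

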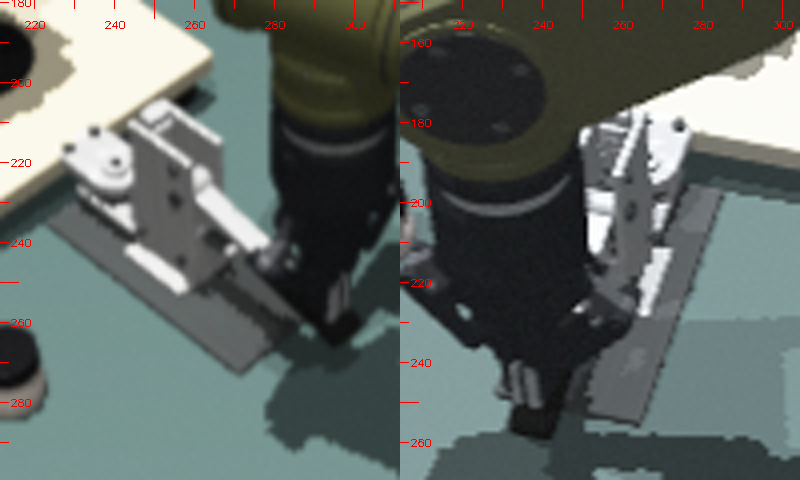

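Handle is at its stop: stiff at 22 N, and the jack's foot is flat and unmoved (corner still at scene (271,273)). I'll let it up and take the second stroke to the same depth.

```bash
python3 -m inch '{"jaw":[0,0,0,0,0,0,0,0],"translation":[[0,0,-1],[0,0,-2.5],[0,0,-4],[-0.2,0,-5.5],[-0.5,0,-7],[-0.7,0,-8.4],[-0.7,0,-9.2],[-0.7,0,-9.2]],"spin":[0,0,0,0,0,0,0,0]}' && python3 -m inch '{"jaw":[0,0,0,0,0,0,0,0],"translation":[[0,0,0],[0,0,0],[0.2,0,1.2],[0.4,0,2.4],[0.6,0,3.6],[0.7,0,4.8],[0.7,0,6],[0.7,0,7]],"spin":[0,0,0,0,0,0,0,0]}' && python3 -m inch '{"jaw":[0,0,0,0],"translation":[[0,0,0.6],[0,0,1.1],[0,0,1.5],[0,0,1.5]],"spin":[0,0,0,0]}'
```

```text
time: 10.05
ee_pos: [642.1, 138.9, 155.1]
tool_rot: [3.138, -0.001, 1.434]
wrist_force: [0.0, 0.0, -0.1]
width: 0.2
grasp_force: 0.0
time: 10.72
ee_pos: [642.3, 148.1, 82.5]
tool_rot: [3.141, -0.004, 1.435]
wrist_force: [-2.3, 5.7, 10.6]
width: 0.2
grasp_force: 5.7
time: 11.05
ee_pos: [642.1, 146.5, 67.2]
tool_rot: [3.142, -0.0, 1.435]
wrist_force: [-2.5, 1.9, 11.7]
width: 0.1
grasp_force: 5.7
```

```bash
python3 -m inch '{"jaw":[0,0,0,0],"translation":[[0,0,0.2],[0,0,0.4],[0,0,0.5],[0,0,0.5]],"spin":[0,0,0,0]}'
```

```text
time: 11.38
ee_pos: [642.4, 146.3, 65.7]
tool_rot: [-3.141, 0.0, 1.435]
wrist_force: [-9.3, -0.9, 22.1]
width: -0.2
grasp_force: 10.7
```

Second stroke is at the stop. Up again and into the third.

```bash
python3 -m inch '{"jaw":[0,0,0,0,0,0,0,0],"translation":[[0,0,-1],[0,0,-2.5],[0,0,-4],[-0.2,0,-5.5],[-0.5,0,-7],[-0.7,0,-8.4],[-0.7,0,-9],[-0.7,0,-9]],"spin":[0,0,0,0,0,0,0,0]}' && python3 -m inch '{"jaw":[0,0,0,0,0,0,0,0],"translation":[[0,0,0],[0,0,0],[0.2,0,1.2],[0.4,0,2.4],[0.6,0,3.6],[0.7,0,4.8],[0.7,0,6],[0.7,0,7]],"spin":[0,0,0,0,0,0,0,0]}' && python3 -m inch '{"jaw":[0,0,0,0,0,0],"translation":[[0,0,0.6],[0,0,1.1],[0,0,1.5],[0,0,1.8],[0,0,2],[0,0,2]],"spin":[0,0,0,0,0,0]}'
python3 - <<'E'
import cv2,numpy as np
from rig import env
from mont import tile
t=[]
for n,(x,y,w,h) in {"scene":(132,150,150,130),"side":(200,110,150,160)}.items():
    d=env.get_image(n);im=np.ascontiguousarray(d["pixels"][:,:,::-1]);cv2.imwrite(f"pics/{n}6.png",im)
    t.append(tile(im,x,y,133 if n=="scene" else 133,140,3))
cv2.imwrite("pics/m7.png",np.hstack(t))
E
```

```text
time: 12.05
ee_pos: [641.7, 138.7, 154.2]
tool_rot: [3.139, -0.001, 1.434]
wrist_force: [-0.1, -1.1, 0.2]
width: 0.1
grasp_force: 0.0
time: 12.72
ee_pos: [643.2, 148.8, 83.4]
tool_rot: [3.139, -0.005, 1.435]
wrist_force: [-1.0, 7.2, 11.6]
width: -0.0
grasp_force: 5.8
time: 13.22
ee_pos: [643.2, 147.0, 65.6]
tool_rot: [3.14, -0.002, 1.435]
wrist_force: [-6.9, 0.6, 18.9]
width: -0.1
grasp_force: 9.4
```

View pics/m7.png

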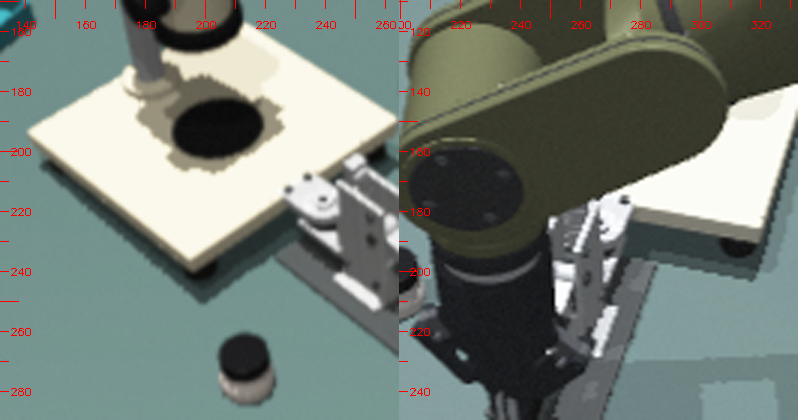

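The plate is visibly tilted: its lug-side corners moved from scene (197,240) to (195,238) and from (265,193) to (264,189), while the far corner at (141,193) stayed put. I'll estimate the tilt.

Run:
```python
from rig import env
from fit import *
cams={}
for n in ["scene","side"]:
    d=env.get_image(n); cams[n]=(d["K"],d["world_from_camera"])
S,D="scene","side"
def W(p,q):
    c,s=np.cos(p[3]),np.sin(p[3]); X=q[0]+124
    return w(p,(-124+c*X-s*q[2],q[1],s*X+c*q[2]))
A=[(S,(130,130,46),(264.8,193.2)),(S,(130,-130,46),(196.8,240.5)),(S,(-130,-130,46),(141.5,193.2)),(S,(165,0,48),(240.5,220.2)),(D,(130,130,46),(319.8,190.5))]
B=[(S,(130,130,46),(264.2,188.8)),(S,(130,-130,46),(194.8,237.8)),(S,(-130,-130,46),(140.5,193.2)),(S,(165,0,48),(132+323/3-.5,150+199/3-.5)),(D,(130,130,46),(320.8,185.8))]
for o in (A,B):
    f=lambda p:np.concatenate([proj(cams[n],W(p,q))-uv for n,q,uv in o])
    r=least_squares(f,[593,-217,1.435,0],x_scale=[100,100,1,.1]);print(np.round(r.x,3),np.round(r.fun,1),"near foot z",W(r.x,(108,108,0))[2], "lowest",W(r.x,(92,108,0))[2])
st=env.state();print(st["time"],st["ee_pos"],st["wrist_force"])
```

```text
[ 5.92396e+02 -2.18320e+02  1.43500e+00 -4.00000e-03] [ 0.8 -0.3 -0.5 -0.4 -0.6  0.   0.4  1.1  0.3 -0.4] near foot z -1.001897395845148 lowest -0.9328010237178964
[ 5.93134e+02 -2.19804e+02  1.44100e+00  4.40000e-02] [ 0.2  0.3  0.3 -1.3 -0.6 -0.1  0.5  1.2 -0.1 -0.5] near foot z 10.209227169796447 lowest 9.505142537396694
13.4167 [643.22662078 147.02959321  65.67050045] [-4.65031769  0.85044116 20.12518703]
```

I've used all ten views, so I'll measure the corner rise numerically by sub-pixel patch matching between the frames before pumping (4) and now (6).

Run:
```python
from rig import env
from fit import *
import cv2
s=(593.06,-217.282,1.435); j=(622.575,-4.435,-1.694)
def W(th,q):
    c,n=np.cos(th),np.sin(th); X=q[0]+124
    return w(s,(-124+c*X-n*q[2],q[1],n*X+c*q[2]))
def match(n,a,b,uv,r,R=10):
    A=cv2.imread(f"pics/{n}{a}.png");B=cv2.imread(f"pics/{n}{b}.png");u,v=np.round(uv).astype(int);k=8
    up=lambda I,r:cv2.resize(I[v-r:v+r+1,u-r:u+r+1],None,fx=k,fy=k,interpolation=cv2.INTER_CUBIC)
    m=cv2.matchTemplate(up(B,r+R),up(A,r),cv2.TM_CCOEFF_NORMED);_,sc,_,l=cv2.minMaxLoc(m)
    return np.array(l)/k-R,sc
d={n:env.get_image(n) for n in("scene","side")}; cam={n:(d[n]["K"],d[n]["world_from_camera"]) for n in d}
for n,b,q,r in [("scene",6,(165,0,46),5),("scene",6,(130,130,46),7),("scene",6,(130,-130,46),7),("scene",6,(-130,-130,46),7),("side",6,(130,130,46),7),("scene",5,(165,0,46),5),("scene",5,(130,-130,46),7)]:
    u0=proj(cam[n],W(0,q)); m,sc=match(n,4,b,u0,r)
    print(n,b,q,"moved",m,round(sc,3),"pred for th .03/.05/.06",[np.round(proj(cam[n],W(t,q))-u0,1).tolist() for t in(.03,.05,.06)])
u0=proj(cam["scene"],w(j,(0,0,122)))
for b in(5,6): print("rack",b,match("scene",4,b,u0,4,14),[np.round(proj(cam["scene"],w(j,(0,0,122+x)))-u0,1).tolist() for x in(11,19,27)])
```

```text
scene 6 (165, 0, 46) moved [-0.75  -4.375] 0.949 pred for th .03/.05/.06 [[-0.5, -2.4], [-0.9, -4.1], [-1.1, -4.9]]
scene 6 (130, 130, 46) moved [-1.625 -3.25 ] 0.782 pred for th .03/.05/.06 [[-0.4, -2.1], [-0.7, -3.6], [-0.9, -4.3]]
scene 6 (130, -130, 46) moved [-1.375 -3.375] 0.988 pred for th .03/.05/.06 [[-0.7, -2.2], [-1.2, -3.7], [-1.4, -4.4]]
scene 6 (-130, -130, 46) moved [-0.25 -0.25] 0.997 pred for th .03/.05/.06 [[-0.3, -0.2], [-0.4, -0.3], [-0.5, -0.3]]
side 6 (130, 130, 46) moved [ 0.75  -4.125] 0.989 pred for th .03/.05/.06 [[0.3, -2.6], [0.5, -4.3], [0.6, -5.2]]
scene 5 (165, 0, 46) moved [0. 0.] 0.994 pred for th .03/.05/.06 [[-0.5, -2.4], [-0.9, -4.1], [-1.1, -4.9]]
scene 5 (130, -130, 46) moved [0. 0.] 1.0 pred for th .03/.05/.06 [[-0.7, -2.2], [-1.2, -3.7], [-1.4, -4.4]]
rack 5 (array([1.625, 1.5  ]), 0.718258798122406) [[-0.2, -3.0], [-0.3, -5.1], [-0.4, -7.3]]
rack 6 (array([ -2.125, -12.375]), 0.6544426679611206) [[-0.2, -3.0], [-0.3, -5.1], [-0.4, -7.3]]
```

Run:
```python
from rig import env
from fit import *
import cv2
from scipy.ndimage import map_coordinates as mc
d={n:env.get_image(n) for n in("scene","side")}
for n in d: cv2.imwrite(f"pics/{n}7.png",d[n]["pixels"][:,:,::-1])
def W(p,q):
    c,s=np.cos(p[3]),np.sin(p[3]); X=q[:,0]+124
    x=-124+c*X-s*q[:,2]; z=s*X+c*q[:,2]; C,S=np.cos(p[2]),np.sin(p[2])
    return np.c_[p[0]+C*x-S*q[:,1],p[1]+S*x+C*q[:,1],z]
def pr(n,P):
    T=np.linalg.inv(d[n]["world_from_camera"]);c=P@T[:3,:3].T+T[:3,3];u=np.c_[c[:,0],-c[:,1],-c[:,2]]@d[n]["K"].T;return u[:,:2]/u[:,2:]
def band(x0,x1,y0,y1): 
    g=np.meshgrid(np.arange(x0,x1,1.),np.arange(y0,y1,1.));return np.c_[g[0].ravel(),g[1].ravel(),0*g[0].ravel()+46]
bands={"scene":[band(-100,136,-136,-124),band(124,131,-136,-35),band(155,175,-10,10)],"side":[band(124,130,60,136),band(60,130,124,131)]}
def run(names,a="4",b="7"):
    p0=[593.06,-217.282,1.435,0]; I={n:[cv2.GaussianBlur(cv2.imread(f"pics/{n}{k}.png",0).astype(float),(0,0),.7) for k in(a,b)] for n in names}
    sm=lambda im,uv:mc(im,[uv[:,1],uv[:,0]],order=3)
    Q={n:np.vstack(bands[n]) for n in names}; ref={n:sm(I[n][0],pr(n,W(p0,Q[n]))) for n in names}
    f=lambda v:np.concatenate([sm(I[n][1],pr(n,W(np.add(p0,[v[0],v[1],v[2]/100,v[3]/100]),Q[n])))-ref[n] for n in names]+[np.zeros(1)])
    r=least_squares(f,[0,-1,0,4.5],loss="soft_l1",f_scale=10,diff_step=1e-3); th=r.x[3]/100
    print(names,np.round(r.x,2),"foot centre mm",th*232,"inner edge",th*216)
run(["scene"]);run(["scene","side"])
```

```text
['scene'] [-0.49 -1.66  0.34  4.63] foot centre mm 10.748737273898703 inner edge 10.007445048112585
['scene', 'side'] [-0.15 -0.49  0.08  4.98] foot centre mm 11.557407548402328 inner edge 10.76034495885734
```

Both estimates put the near feet 10.7–11.6 mm clear. That also agrees with three teeth plus the held-down surplus, and the far edge is unmoved. I'll press slightly more to confirm the handle is on its stop.

```bash
python3 -m inch '{"jaw":[0,0,0,0],"translation":[[0,0,0.1],[0,0,0.15],[0,0,0.15],[0,0,0.15]],"spin":[0,0,0,0]}'
```

```text
time: 13.95
ee_pos: [643.3, 147.0, 65.3]
tool_rot: [3.139, -0.002, 1.435]
wrist_force: [-7.7, 1.4, 24.8]
width: -0.0
grasp_force: 11.9
```

```bash
python3 -c "
from rig import env
print(env.job_done())"
```

```text
the job is handed in; nothing more can be done
None
```

I set the jack under the lug with its saddle within about 1 mm of the pad's centre, pumped three full strokes, and handed the job in holding the handle on its stop. From the images the lug-side feet hang about 11 mm clear (estimates 10.7–11.6 mm, so a thin margin over 10 mm), the far side had not lifted, and I did not touch the new feet, jar or screwdriver.

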